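# Load a fresh filter cartridge into the dust extractor and clamp it home

### The arm

A 6-joint arm with a two-finger parallel gripper is mounted at the origin on the work surface. World frame = base frame: x ahead of the robot, y to its left, z up, the work surface at z = 0. Lengths are in m, angles in rad, forces in N, time in s.
With the tool pointing down it reaches from about 0.35 to 0.85 m from the base axis. Payload 8.1 kg.
Tool frame: the origin (TCP) lies between the finger pads; the fingertips stand 14 mm ahead of it and the grasp point (between the pads) lies 5 mm behind it; z points along the fingers, y is the line along which they close (so a half turn about z gives the same grasp; the last joint's range is limited). The gripper opens to 85 mm and grips with 20 to 120 N. Pads are 22 mm wide; open, the fingers measure 114 mm over their backs; the gripper's body (76 mm by 85 mm) begins 54 mm behind the grasp point. The pads swing forward as they close: fully open they stand 13 mm farther back than shut.
Start: joints at [1.182, 0.13, 1.488, -0, 1.523, -0.085], TCP at [0.179, 0.573, 0.245] pointing down, gripper open.
Joint ranges: [-2.96, 2.96], [-0.89, 2.26], [0.02, 2.5], [-1.34, 4.48], [0, 2.73], [-2.66, 2.66]. Speed limits (rad/s): [2.39, 2.39, 2.79, 3.14, 3.14, 3.14].

### API

Orientations are given as a unit quaternion [x, y, z, w].
In Python, from workcell import ctrl gives the robot as it stands. The module is installed in compiled form; this text tells all that it offers.
- The arm moves only by the shell command python3 -m inch 'ROWS' [FORCE]. ROWS is JSON, a list of rows, each a list of 7 numbers: the turn, a rotation vector about the tool's x, y, z in rad, then the shift along the tool's x, y, z in mm, then the finger opening in mm, from 0 to 85.4. In form: [[ax, ay, az, dx, dy, dz, grip], ...]. A call has 1 to 5 rows; each row shifts and turns the commanded pose from where the row before left it, along the tool's axes as they then stand; what a row does not reach is not made up. A row lasts 1/10 s, in which the tool goes at most 50 mm and 8.59 degrees, less where a joint would pass 70% of its speed; a pose out of reach is approached as far as the arm can. A call with a gripper value outside its range is refused whole. The fingers move at their own pace and stop on an object; FORCE is the grip in N (left out, the last holds). Time passes only in rows, so rows that do not move let the fingers close. It gives the time, the measured TCP pose, the force, the opening and the grip force at its end, in the units of the state.
- ctrl.observe(): the state, without advancing time (a new reading comes with each control period).
- ctrl.camera(name): name is "side" or "top" or "wrist"; returns the picture (400x640x3 uint8, red, green, blue); there is no depth.
- ctrl.camera_model(name): a dict with "mtx" (3x3 intrinsics, pixels), "k1" (the pictures are not rectified: a ray, as slopes to the right and down, at radius r is drawn at 1 + k1 r^2 times it, then the intrinsics apply), "rvec" (rotation vector, rad) and "tvec" (3), from world to camera coordinates, as OpenCV has them; the wrist camera has in their place "T_tool_cam" (4x4, takes a point from camera to tool coordinates, whose origin is the TCP and whose axes are the flange's). Camera axes: x right, y down, z forward; pixel columns grow to the right and rows downward; lengths in m; the calibration is good to about 2 mm. A picture is of the moment at which its call begins: read the wrist's pose just before it. camera_model takes no time and is no camera call.
- ctrl.job_done(): hands the job in; it is judged then, once.
The state is a dict: "time": time; "joints": joint angles; "joint_vel": joint speeds; "joint_torque": joint torques, N m; "position": TCP position; "eef_rot": TCP orientation; "force": force on the tool from outside, world axes, zero at the start; "moment": the same for the moment, N m; "finger_gap": opening from 0.0 (shut) to 1.0 (fully open); "grip_force": force on a finger pad.
Only numpy, scipy, OpenCV 4.12 (cv2) and the standard library are available. Lean on these libraries where they do the work, as an engineer would, in place of code of your own. Each camera call takes 0.05 s, during which the arm holds its last target. There are 200 camera calls.

### The job

Put the fresh filter cartridge (white, blue ends) upright into the cradle of the green dust-extractor holder while its clamp is open, then swing the red-handled clamp down onto it and press firmly but gently until you feel the cartridge bottom on its hard stop. Leave the clamp closed, bearing on the cartridge, and leave the spent cartridge and the other things on the bench where they are.

Things in the scene. Friction and masses are not known exactly. Their poses are not given: they have to be found in the camera images.
- fresh: Fresh filter cartridge: rigid block 60 (x) x 44 (y) x 56 (z) mm, about 120 g, white pleated sides, blue frame round top and bottom, upright on the bench. Origin: centre of its underside, z up. Either way round will do. Crushed (failure) if the clamp squeezes it with more than 40 N.
- spent: Spent filter cartridge, same shape and size, brown pleats with grey frames; the two may stand on either side of the holder. Leave it alone.
- holder: Green filter holder of the bench dust extractor, fixed. Origin: bench level under the cradle's centre; x points from the red handle's side (clamp closed) over the cradle to the hinge and the 80 mm high blower (x = 64 to 152 mm), z up. Cradle: open-topped pocket 64 (x) x 48 (y) mm inside, walls 8 mm thick, yellow flared lip 54 mm wide (y) and 70 mm long (x), its top 62 mm above the bench.
- cradle_mouth (a point): Centre of the cradle's mouth, 61 mm above the holder's origin, axes as the holder's. The pocket's floor is a sprung pad 42 mm above the bench (0.8 N/mm): a cartridge put in sinks about 2 mm, its top then 96 mm up. Hard stop ledges lie 3 to 14 mm below the free pad; how deep differs every time and is not measured: feel it as a steep rise of force.
- clamp_hinge (a point): Point on the clamp's hinge axis, at (65, 0, 100) mm in the holder's frame; the axis runs along the holder's y. Two posts 18 mm (x) x 8 mm (y) at y = +-20 mm carry it, 111 mm high.
- clamp (a joint): Clamp angle, rad: 0 = arm level over the cradle, 1.57 upright, at most 2.1 leaning back; starts at 1.7 to 2.05; growing = opening. Stiff friction hinge (1.1 N m): stays where it is left, needs about 7 N at the handle to swing. The nose meets a cartridge in the cradle at about 0.1 rad; it is home somewhere between -0.09 and 0.09.
- clamp_handle (a point): Middle of the red handle: round bar 12 mm thick, 100 mm long along the holder's y. At clamp angle q it lies, in the holder's frame, at x = 65 - 150 cos q + 4 sin q, z = 100 + 150 sin q + 4 cos q (mm). The steel arm (16 mm wide, 12 mm thick) joins it in the middle: pinch it from above 30 mm to either side of the middle, or push on it.
- clamp_nose (a point): Black bar under the clamp arm, 16 mm diameter, 30 mm along y, 65 mm from the hinge; presses the middle of the cartridge's top. Point: its middle. Reaching the stop takes 7 to 11 N down on the handle; 14 to 17 N seats it properly (17 to 30 N on the cartridge, at least 15 is needed), over 20 N may crush it. The hinge keeps it clamped after letting go.
- mallet: Mallet lying on the bench, bystander.
- rasp: Rasp with wooden handle, bystander.
- chisel: Steel stone chisel, 175 mm, bystander.
- sanding_block: Cork sanding block 70 x 45 x 28 mm, bystander.
- maquette: Small white marble model, 70 x 60 x 80 mm, bystander.
- wax_jar: Jar 64 mm wide, 60 mm tall, bystander.
- wedge: Wooden block 60 x 35 x 22 mm, bystander.
Things that resemble listed ones, but are neither listed nor needed, are in the scene too. Leave any turquoise or yellow look-alike of the fresh alone.

How it is judged:
On the way, in this order (a step that is already met when the one before it is completed fails the run):
1. the fresh cartridge stands in the cradle with the clamp still open (over 0.9 rad) (horizontal distance between fresh and holder below 0.006 m and angle between fresh's own z axis and vertical below 0.12 rad and z of fresh in the frame of holder below 0.045 m and value of joint clamp above 0.9 rad), for 0.2 s.
2. the clamp's nose presses the cartridge onto its hard stop (more than 15 N) (horizontal distance between fresh and holder below 0.006 m and angle between fresh's own z axis and vertical below 0.12 rad and contact force between clamp and fresh above 15 N), for 0.2 s.
At the end, for the whole second after the job is handed in: Fresh cartridge at rest upright in the cradle (within 6 mm of centre, tilt under 0.12 rad), underside under 39.5 mm above the bench; clamp below 0.11 rad and bearing on it with over 11.5 N, more than the pad alone can give; spent cartridge within 30 mm of its start (horizontal distance between fresh and holder below 0.006 m and angle between fresh's own z axis and vertical below 0.12 rad and z of fresh in the frame of holder below 0.0395 m and value of joint clamp below 0.11 rad and contact force between clamp and fresh above 11.5 N and linear speed of fresh below 0.02 m/s and distance of spent from where it was at the start of the episode below 0.03 m); the robot touches nothing.
It fails at once if the cartridge is crushed: squeezed by the clamp with more than 40 N (contact force between clamp and fresh above 40 N).
It fails at once if the spent cartridge or another bystander is moved more than 30 mm (distance of any of mallet, rasp, chisel, sanding_block, maquette, wax_jar, wedge, spent from where it was at the start of the episode above 0.03 m).
It also fails if it takes over 64 s, if anything falls off the work surface, if the arm or the gripper's body presses on something with over 40 N, if the wrist force passes 120 N, or if a joint passes its speed limit or range.

## Working session

There is one attempt and no reset: what is moved stays moved. The work goes in short steps, Python scripts to look and compute and a shell command to move; the robot and the scene stay as the last step left them, time stands still between calls to the robot, and variables do not carry over. Pictures are saved under pics/ and viewed, at most 10 in all, crops included, and the job is handed in when it is done.

```bash
mkdir -p pics; python3 - <<'E'
from workcell import ctrl
import cv2,json
print(ctrl.observe())
for n in("top","side"):
    im=ctrl.camera(n); cv2.imwrite(f"pics/{n}0.png",im[:,:,::-1])
for n in("top","side","wrist"): print(n,{k:(v.tolist() if hasattr(v,'tolist') else v) for k,v in ctrl.camera_model(n).items()})
E
```

```text
{'time': 0.0, 'joints': array([ 1.18160791e+00,  1.31214623e-01,  1.48929299e+00, -7.00233476e-06,
        1.52304751e+00, -8.54070161e-02]), 'joint_vel': array([-5.65218555e-04, -3.01834499e-05,  1.45125141e-03,  8.75856869e-04,
        6.22674470e-04, -2.52253780e-04]), 'joint_torque': array([ 5.34266001e-04, -5.69392204e+01, -5.00550950e+01, -1.98651405e-04,
        1.44200778e-02, -5.42235125e-05]), 'position': array([0.17925386, 0.57202104, 0.24420498]), 'eef_rot': array([ 1.51307095e-01,  9.88486318e-01, -9.54559106e-04, -2.27266560e-04]), 'force': array([0.05758578, 1.04943412, 0.06101893]), 'moment': array([ 0.01356956,  0.04299611, -0.07539067]), 'grip_force': 0.0, 'finger_gap': 1.0007726840496156}
top {'mtx': [[389.6624509585013, 0.0, 324.0999664317288], [0.0, 389.6624509585013, 203.59648381950112], [0.0, 0.0, 1.0]], 'k1': -0.022351463330848403, 'rvec': [1.9681335563963496, -2.2326465692836512, 0.2496535371811367], 'tvec': [0.055207857642456004, 0.5385508348836581, 1.015107162822186]}
side {'mtx': [[423.7978256050136, 0.0, 326.15132838134366], [0.0, 423.7978256050136, 202.68138736312204], [0.0, 0.0, 1.0]], 'k1': 0.03442211732416882, 'rvec': [1.9985005328613141, -0.7743657084438522, 0.4590973676239265], 'tvec': [-0.39317133602895266, 0.26955418183071833, 0.8564930648290823]}
wrist {'mtx': [[282.01048498452224, 0.0, 320.0989154346582], [0.0, 282.01048498452224, 200.86518736705855], [0.0, 0.0, 1.0]], 'k1': -0.01820691117019314, 'T_tool_cam': [[0.00035458746783769, -0.956621058276365, -0.2913349020112992, 0.07453788778232169], [0.9999994799580167, 6.062621217956764e-05, 0.0010180413336515037, -0.00041826142654632914], [-0.0009562172463821625, -0.2913351114896178, 0.9566205822905484, -0.12843155297178757], [0.0, 0.0, 0.0, 1.0]]}
```

View pics/top0.png

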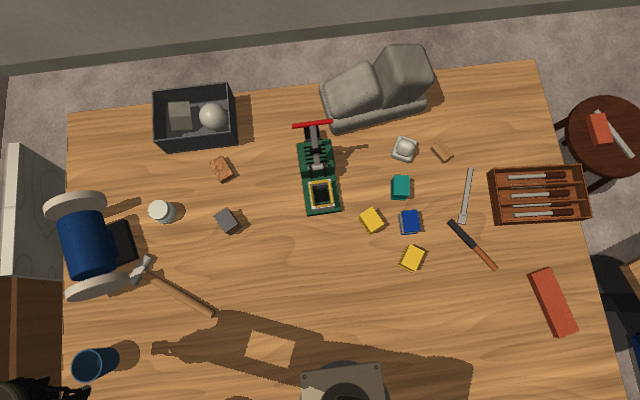

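View pics/side0.png

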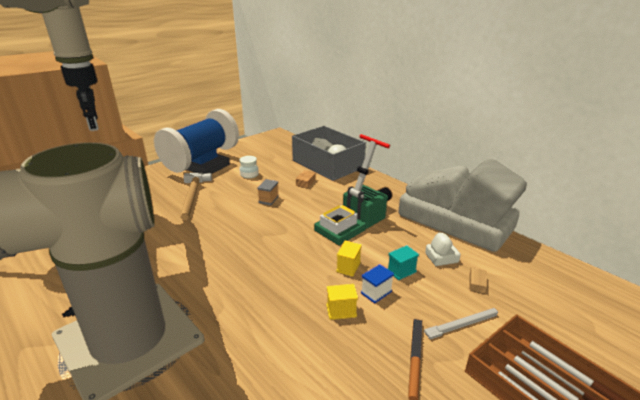

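Top view: the fresh cartridge's blue top is at about (410,222), the spent one is at (228,221), and the cradle mouth is at (321,193). The red handle is at (312,124), with the clamp leaning back. Yellow look-alikes sit at (371,220) and (413,258), and a turquoise one at (401,187). The side view agrees, with the fresh one at (377,283).

```bash
cat > h.py <<'E'
import numpy as np, cv2
from workcell import ctrl
from scipy.spatial.transform import Rotation as R
def cam(n, st=None):
    m=ctrl.camera_model(n); K=np.array(m["mtx"])
    if n=="wrist":
        T=np.eye(4); T[:3,:3]=R.from_quat(st["eef_rot"]).as_matrix(); T[:3,3]=st["position"]
        T=T@np.array(m["T_tool_cam"])
    else:
        Rc=cv2.Rodrigues(np.array(m["rvec"]))[0]; T=np.eye(4); T[:3,:3]=Rc.T; T[:3,3]=-Rc.T@np.array(m["tvec"])
    return K,np.array([m["k1"],0,0,0,0.]),T
def toworld(px,z,c):
    K,d,T=c
    u=cv2.undistortPoints(np.array(px,float).reshape(-1,1,2),K,d).reshape(-1,2)
    r=np.c_[u,np.ones(len(u))]@T[:3,:3].T
    return T[:3,3]+r*((z-T[2,3])/r[:,2])[:,None]
def topix(p,c):
    K,d,T=c; W=np.linalg.inv(T)
    return cv2.projectPoints(np.array(p,float).reshape(-1,1,3),cv2.Rodrigues(W[:3,:3])[0],W[:3,3],K,d)[0].reshape(-1,2)
def blobs(im,lo,hi,amin=30):
    m=cv2.inRange(cv2.cvtColor(im,cv2.COLOR_RGB2HSV),np.array(lo),np.array(hi))
    cs=[c for c in cv2.findContours(m,cv2.RETR_EXTERNAL,cv2.CHAIN_APPROX_NONE)[0] if cv2.contourArea(c)>amin]
    return cs
def rect(c,z,cm):
    w=toworld(c.reshape(-1,2),z,cm)[:,:2]*1000
    (x,y),(a,b),t=cv2.minAreaRect(w.astype(np.float32))
    if a<b: a,b,t=b,a,t+90
    return np.round([x,y,a,b,(t+90)%180-90],1)   # long-side direction, deg
BLUE=((108,120,60),(125,255,255)); YEL=((22,120,90),(34,255,255)); RED=((0,180,90),(6,255,255))
E
python3 - <<'E'
from h import *
im=cv2.imread("pics/top0.png")[:,:,::-1].copy(); c=cam("top")
for n,(col,z) in dict(blue=(BLUE,.056),yel=(YEL,.058),red=(RED,.25)).items():
    for b in blobs(im,*col): print(n,b.reshape(-1,2).mean(0).round(),rect(b,z,c))
for n,p,z in(("spent",(228,217),.056),("turq",(401,187),.05),("maq",(404,149),.05)): print(n,toworld([p],z,c).round(3))
E
```

```text
blue [410. 220.] [ 465.6 -242.7   59.3   43.5   -1.1]
yel [410. 259.] [ 364.2 -225.5   65.9   50.2  -34.3]
yel [370. 220.] [ 480.9 -132.6   61.2   52.9   26. ]
red [312. 123.] [696.8  -4.2  97.2  11.7 -88.5]
spent [[0.538 0.255 0.056]]
turq [[ 0.564 -0.234  0.05 ]]
maq [[ 0.675 -0.262  0.05 ]]
```

```bash
a='[[0,0,0,-27,-31,0,85],[0,0,0,-27,-31,0,85],[0,0,0,-27,-31,0,85],[0,0,0,-27,-31,0,85],[0,0,0,-27,-31,0,85]]'
python3 -m inch '[[0,0,0,-27,-31,0,85],[0,0,0,-27,-31,0,85],[0,0,0,-27,-31,0,85],[0,0,0,-27,-31,0,85],[0,0,0,-27,-31,0,85]]' 40
python3 -m inch '[[0,0,0,-27,-31,0,85],[0,0,0,-27,-31,0,85],[0,0,0,-27,-31,0,85],[0,0,0,-27,-31,0,85],[0,0,0,-27,-31,0,85]]'
python3 -m inch '[[0,0,0,-27,-31,0,85],[0,0,0,-27,-31,0,85],[0,0,0,-27,-31,0,85],[0,0,0,-27,-31,0,85],[0,0,0,-27,-31,0,85]]'
python3 -m inch '[[0,0,0,-27,-31,0,85],[0,0,0,-27,-31,0,85],[0,0,0,-27,-31,0,85],[0,0,-0.15,0,0,0,85],[0,0,-0.15,0,0,0,85]]'
python3 -m inch '[[0,0,0,0,0,0,85],[0,0,0,0,0,0,85]]'
python3 - <<'E'
from h import *
st=ctrl.observe(); im=ctrl.camera("wrist"); cv2.imwrite("pics/w1.png",im[:,:,::-1])
np.save("w1.npy",np.r_[st["position"],st["eef_rot"]])
print(st["position"],R.from_quat(st["eef_rot"]).as_matrix().round(4))
c=cam("wrist",st)
for n,(col,z) in dict(blue=(BLUE,.056),yel=(YEL,.062)).items():
    for b in blobs(im,*col): print(n,b.reshape(-1,2).mean(0).round(),rect(b,z,c))
E
```

```text
time: 0.6
position: [0.2621, 0.3826, 0.2448]
eef_rot: [0.151, 0.989, -0.0, -0.0]
force: [0.8, -0.4, 0.3]
finger_gap: 0.994
grip_force: 0.0
time: 1.1
position: [0.3445, 0.1944, 0.245]
eef_rot: [0.151, 0.989, -0.0, -0.0]
force: [-0.0, 0.8, -0.1]
finger_gap: 0.999
grip_force: 0.0
time: 1.6
position: [0.427, 0.0059, 0.2451]
eef_rot: [0.151, 0.988, 0.0, -0.0]
force: [0.8, -0.6, -0.6]
finger_gap: 0.996
grip_force: 0.0
time: 2.1
position: [0.4761, -0.1066, 0.2444]
eef_rot: [0.0, 1.0, 0.0, -0.001]
force: [-0.2, 0.0, 0.0]
finger_gap: 0.994
grip_force: 0.0
time: 2.3
position: [0.4761, -0.1052, 0.245]
eef_rot: [0.004, 1.0, 0.0, -0.0]
force: [-0.1, 0.2, 0.0]
finger_gap: 0.996
grip_force: 0.0
[ 0.47608066 -0.10518553  0.24497732] [[-1.0e+00  8.3e-03 -6.0e-04]
 [ 8.3e-03  1.0e+00  2.0e-04]
 [ 6.0e-04  2.0e-04 -1.0e+00]]
blue [200. 173.] [ 465.4 -243.3   58.4   44.3   -1. ]
yel [421. 243.] [552.1  16.8  24.5   7.3   5.4]
yel [388. 256.] [572.6 -13.2  75.9  51.1  -0.6]
yel [293. 185.] [ 479.1 -135.5   62.4   49.1   26.4]
yel [205.  82.] [ 369.9 -222.9   59.9   56.5  -34.3]
```

View pics/w1.png

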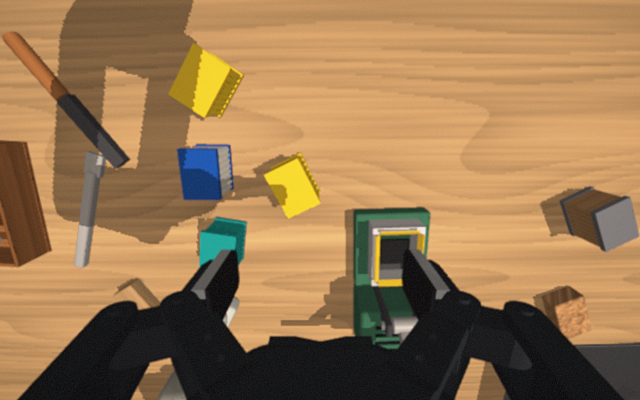

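Wrist view: the fresh blue top is at (200,173) and agrees with the top camera to 1 mm: (465,-243) mm, yaw -1°. The cradle is at about (398,258), partly behind a finger, so I'll measure it later. Now to grasp the fresh cartridge.

```bash
python3 -m inch '[[0,0,0.009,3,-40,0,85],[0,0,0,3,-40,0,85],[0,0,0,3,-38,20,85],[0,0,0,1,-20,40,85],[0,0,0,0,0,40,85]]' 40
python3 -m inch '[[0,0,0,0,0,40,85],[0,0,0,0,0,33,85],[0,0,0,0,0,20,85],[0,0,0,0,0,10,85],[0,0,0,0,0,0,85]]'
```

```text
time: 2.85
position: [0.4652, -0.246, 0.1453]
eef_rot: [0.009, 1.0, -0.001, 0.001]
force: [-0.0, -0.3, -0.1]
finger_gap: 0.993
grip_force: 0.0
time: 3.35
position: [0.4641, -0.2423, 0.0411]
eef_rot: [0.007, 1.0, 0.001, -0.001]
force: [0.7, 0.7, -0.6]
finger_gap: 0.996
grip_force: 0.0
```

```bash
python3 -m inch '[[0,0,0,0,0,0,40],[0,0,0,0,0,0,30],[0,0,0,0,0,0,30],[0,0,0,0,0,0,30],[0,0,0,0,0,0,30]]' 40
python3 -m inch '[[0,0,0,0,0,0,30],[0,0,0,0,0,-15,30],[0,0,0,0,0,-30,30],[0,0,0,0,0,-50,30],[0,0,0,0,0,-50,30]]'
python3 -m inch '[[0,0,0,-20,20,-50,30],[0,0,0,-30,40,-15,30],[0,0,0,-30,45,0,30],[0,0,0,-30,45,0,30],[0,0,0,-20,45,0,30]]'
python3 -m inch '[[0,0,0,0,30,0,30],[0,0,0,0,15,0,30],[0,0,0,0,0,0,30],[0,0,0,0,0,0,30]]'
python3 - <<'E'
from h import *
st=ctrl.observe(); im=ctrl.camera("wrist"); cv2.imwrite("pics/w2.png",im[:,:,::-1])
np.save("w2.npy",np.r_[st["position"],st["eef_rot"]])
print(st["position"],st["finger_gap"],R.from_quat(st["eef_rot"]).as_matrix().round(4))
c=cam("wrist",st)
for n,(col,z) in dict(blue=(BLUE,.15),yel=(YEL,.062),red=(RED,.25)).items():
    for b in blobs(im,*col): print(n,b.reshape(-1,2).mean(0).round(),rect(b,z,c))
E
```

```text
time: 3.85
position: [0.4661, -0.244, 0.044]
eef_rot: [0.006, 1.0, -0.001, 0.001]
force: [-0.8, -0.4, 7.5]
finger_gap: 0.508
grip_force: 41.6
time: 4.35
position: [0.4639, -0.2425, 0.1889]
eef_rot: [0.006, 1.0, 0.001, -0.001]
force: [0.8, -0.8, -0.2]
finger_gap: 0.509
grip_force: 41.1
time: 4.85
position: [0.5898, -0.0593, 0.2465]
eef_rot: [0.007, 1.0, -0.0, 0.001]
force: [1.4, 0.2, -0.8]
finger_gap: 0.509
grip_force: 41.1
time: 5.25
position: [0.5892, -0.0165, 0.2457]
eef_rot: [0.006, 1.0, -0.0, 0.0]
force: [-0.3, -0.4, -2.1]
finger_gap: 0.509
grip_force: 41.1
[ 0.58917263 -0.01652308  0.24565197] 0.5085224793235622 [[-9.999e-01  1.260e-02  2.000e-04]
 [ 1.260e-02  9.999e-01 -7.000e-04]
 [-2.000e-04 -7.000e-04 -1.000e+00]]
blue [320. 272.] [655.  -17.4 117.9  84.3  -1. ]
blue [320. 192.] [575.8 -16.5  57.9   6.7  88.4]
yel [351. 164.] [567.9  17.4  53.9   5.7   1.2]
yel [314. 151.] [554.6 -24.   76.5  37.1 -39.6]
yel [210.  86.] [ 485.2 -129.3   65.4   53.    25.8]
yel [123.   4.] [ 411.9 -206.4   40.2   14.6   88.3]
```

View pics/w2.png

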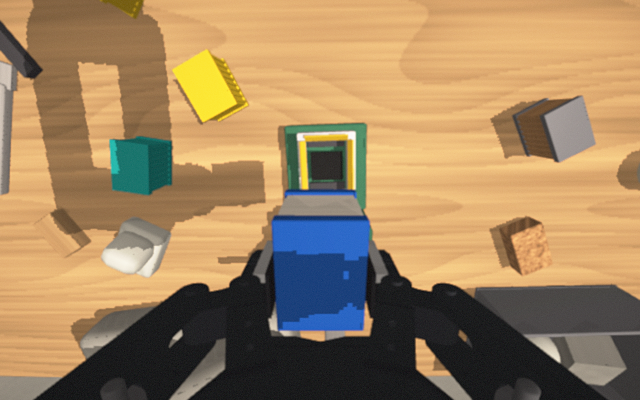

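The wrist view shows the cartridge gripped upright with its blue top at (320,272). The cradle's lip is visible: side bars at columns ~300 and ~351 and the near end at row ~137. I'll enlarge it to pick the lip edges.

```bash
python3 - <<'E'
import cv2,numpy as np
a=cv2.imread("pics/w2.png")[115:205,275:380]; b=cv2.imread("pics/top0.png")[110:225,285:350]
a=cv2.resize(a,None,fx=4,fy=4,interpolation=cv2.INTER_CUBIC); b=cv2.resize(b,None,fx=5,fy=5,interpolation=cv2.INTER_CUBIC)
o=np.zeros((575,750,3),np.uint8); o[:360,:420]=a; o[:575,425:750]=b; cv2.imwrite("pics/z1.png",o)
E
```

```text
(no output)
```

View pics/z1.png

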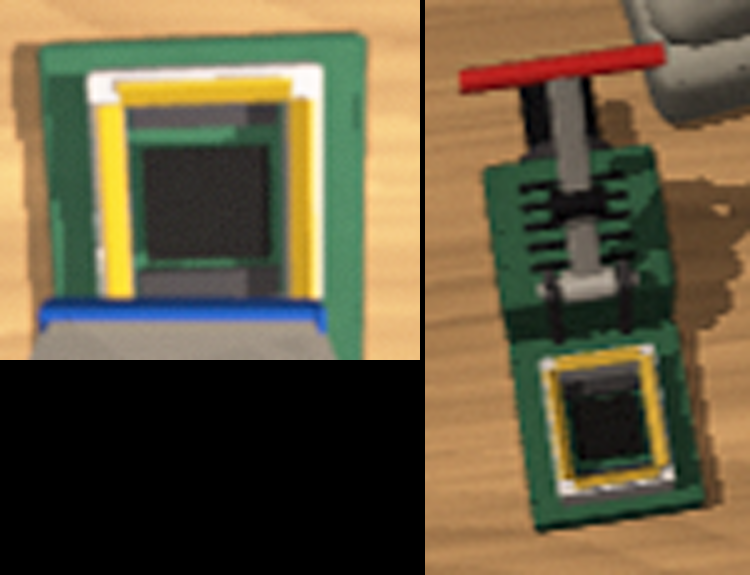

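```bash
python3 - <<'E'
from h import *
p=np.load("w2.npy"); c=cam("wrist",dict(position=p[:3],eef_rot=p[3:]))
a=np.array([(87,70),(323,65),(98,298),(323,298)])/4.-.375+[275,115]
print((toworld(a,.062,c)*1000).round(1))
ct=cam("top")
q=(np.array([(541,362),(653,347),(674,483),(560,497)])-[425,0])/5.-.4+[285,110]
w=toworld(q,.062,ct)*1000; print(w.round(1),w.mean(0))
y=(np.array([(553,366),(650,353),(663,476),(571,487)])-[425,0])/5.-.4+[285,110]
w=toworld(y,.062,ct)*1000; print(w.round(1),w.mean(0))
h=toworld((np.array([(460,82),(664,55)])-[425,0])/5.-.4+[285,110],.25,ct)*1000;print(h,h.mean(0))
g=(np.array([(541,525),(704,503)])-[425,0])/5.-.4+[285,110]; print(toworld(g,.03,ct)*1000)
# check on fresh in hand: blue top rear edge in w2
im=cv2.imread("pics/w2.png")[:,:,::-1].copy()
zt=p[2]+.014
for b in blobs(im,*BLUE,amin=500): print(rect(b,zt,c), (toworld([b.reshape(-1,2)[b.reshape(-1,2).sum(1).argmin()]],zt,c)*1000).round(1))
E
```

```text
[[531.9 -41.6  62. ]
 [531.4  22.   62. ]
 [595.4 -40.7  62. ]
 [596.2  23.6  62. ]]
[[608.5  24.8  62. ]
 [609.3 -38.6  62. ]
 [530.3 -40.   62. ]
 [530.4  23.3  62. ]] [569.60038756  -7.64524268  62.        ]
[[605.4  18.4  62. ]
 [606.  -36.5  62. ]
 [535.  -34.5  62. ]
 [535.2  16.6  62. ]] [570.37744691  -9.00940426  62.        ]
[[695.75329413  44.6893528  250.        ]
 [697.13578662 -53.46590604 250.        ]] [696.44454037  -4.38827662 250.        ]
[[522.65942431  36.22508718  30.        ]
 [523.65437652 -56.97353537  30.        ]]
[586.2 -16.6  60.2  43.   -1. ] [[556.  -35.7 259.7]]
```

The lip's outer rim measures 79 x 63.5 mm against the expected 80 x 64. Its centre is at about (570.5,-8.5) mm with yaw of about +0.9°. I'll hover with the cartridge's bottom just above the lip and compare the two at close depth.

```bash
python3 -m inch '[[0,0,-0.031,9,4,20,30],[0,0,0,8,4,35,30],[0,0,0,0,0,40,30],[0,0,0,0,0,20,30],[0,0,0,0,0,10,30]]'
python3 -m inch '[[0,0,0,0,0,0,30],[0,0,0,0,0,0,30],[0,0,0,0,0,0,30]]'
python3 - <<'E'
from h import *
st=ctrl.observe(); im=ctrl.camera("wrist"); cv2.imwrite("pics/w3.png",im[:,:,::-1]); s=ctrl.camera("side")
np.save("w3.npy",np.r_[st["position"],st["eef_rot"]])
print(st["position"],R.from_quat(st["eef_rot"]).as_matrix().round(4))
a=cv2.resize(im[140:280,230:410],None,fx=4,fy=4,interpolation=cv2.INTER_CUBIC)
cv2.imwrite("pics/z3.png",a[:,:,::-1])
E
```

```text
time: 5.8
position: [0.5705, -0.0094, 0.1175]
eef_rot: [-0.008, 1.0, 0.0, -0.002]
force: [1.5, -0.9, -0.4]
finger_gap: 0.51
grip_force: 41.1
time: 6.1
position: [0.5738, -0.0084, 0.1224]
eef_rot: [-0.009, 1.0, -0.0, 0.002]
force: [-0.7, -0.1, -0.2]
finger_gap: 0.506
grip_force: 41.1
[ 0.57383182 -0.008372    0.12235002] [[-9.998e-01 -1.770e-02  3.300e-03]
 [-1.770e-02  9.998e-01 -4.000e-04]
 [-3.300e-03 -5.000e-04 -1.000e+00]]
```

View pics/z3.png

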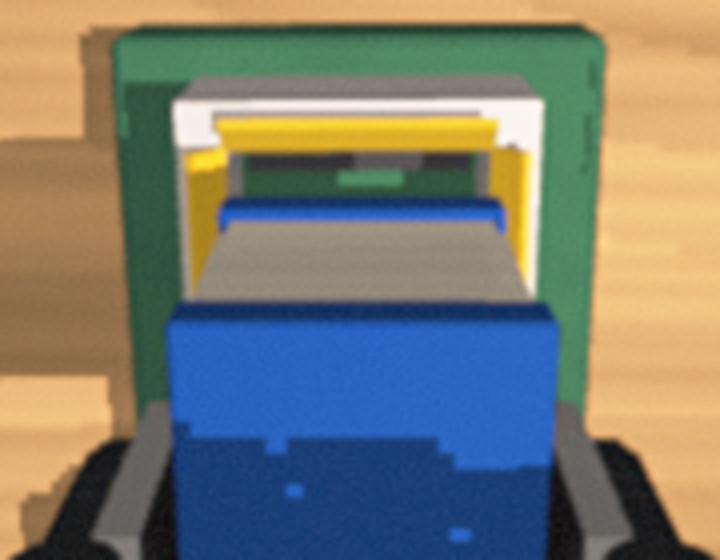

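```bash
python3 - <<'E'
from h import *
p=np.load("w3.npy"); c=cam("wrist",dict(position=p[:3],eef_rot=p[3:]))
f=lambda P,z:(toworld(np.array(P)/4.-.375+[230,140],z,c)*1000).round(1)
print("lip",f([(174,100),(544,100),(184,290),(536,290)],.062))
for dz in(.042,.040): print("cart bottom",f([(221,200),(503,200)],p[2]-dz)); print("cart top",f([(168,320),(558,318)],p[2]-dz+.056))
E
```

```text
lip [[532.  -40.9  62. ]
 [530.8  21.4  62. ]
 [565.8 -40.2  62. ]
 [564.7  22.2  62. ]]
cart bottom [[544.3 -31.   80.4]
 [543.5  13.   80.4]]
cart top [[542.9 -30.1 136.4]
 [541.9  12.1 136.4]]
cart bottom [[543.8 -30.8  82.4]
 [543.   12.7  82.4]]
cart top [[542.1 -29.7 138.4]
 [541.1  11.7 138.4]]
```

```bash
python3 -m inch '[[0,0,0,2.5,0,0,30],[0,0,0,0,0,8,30],[0,0,0,0,0,8,30],[0,0,0,0,0,6,30],[0,0,0,0,0,0,30]]'
python3 -m inch '[[0,0,0,0,0,5,30],[0,0,0,0,0,5,30],[0,0,0,0,0,0,30]]'
python3 -m inch '[[0,0,0,0,0,3,30],[0,0,0,0,0,2,30],[0,0,0,0,0,0,30]]'
```

```text
time: 6.7
position: [0.5712, -0.0079, 0.098]
eef_rot: [-0.009, 1.0, -0.0, 0.001]
force: [7.2, 0.2, -3.2]
finger_gap: 0.509
grip_force: 41.2
time: 7.0
position: [0.5712, -0.008, 0.0879]
eef_rot: [-0.009, 1.0, -0.0, 0.001]
force: [8.1, -0.1, -3.8]
finger_gap: 0.506
grip_force: 41.2
time: 7.3
position: [0.5713, -0.008, 0.0834]
eef_rot: [-0.009, 1.0, -0.0, 0.002]
force: [7.0, 0.5, 1.4]
finger_gap: 0.504
grip_force: 41.7
```

```bash
python3 -m inch '[[0,0,0,-1,0,0,30],[0,0,0,0,0,1,30],[0,0,0,0,0,0,30]]'
python3 -m inch '[[0,0,0,-0.5,0,1,30],[0,0,0,0,0,0,30],[0,0,0,0,0,0,30]]'
```

```text
time: 7.6
position: [0.5714, -0.008, 0.0823]
eef_rot: [-0.009, 1.0, -0.0, 0.001]
force: [4.2, 0.3, 2.9]
finger_gap: 0.506
grip_force: 41.8
time: 7.9
position: [0.5714, -0.0079, 0.0812]
eef_rot: [-0.009, 1.0, -0.0, 0.0]
force: [4.0, -0.6, 2.4]
finger_gap: 0.507
grip_force: 41.9
```

Contact with the pad is felt. Releasing and lifting away.

```bash
python3 -m inch '[[0,0,0,0,0,0,55],[0,0,0,0,0,0,70],[0,0,0,0,0,0,70],[0,0,0,0,0,0,70]]'
python3 -m inch '[[0,0,0,0,0,-10,70],[0,0,0,0,0,-30,70],[0,0,0,0,0,-50,70],[0,0,0,0,0,-40,70],[0,0,0,20,0,-30,70]]'
python3 -m inch '[[0,0,0,0,0,0,70],[0,0,0,0,0,0,70]]'
python3 - <<'E'
from h import *
st=ctrl.observe(); im=ctrl.camera("wrist"); s=ctrl.camera("side"); t=ctrl.camera("top")
np.save("w4.npy",np.r_[st["position"],st["eef_rot"]]); cv2.imwrite("pics/w4.png",im[:,:,::-1]); cv2.imwrite("pics/t4.png",t[:,:,::-1])
cv2.imwrite("pics/s4.png",s[:,:,::-1])
o=np.zeros((580,800,3),np.uint8); o[:390,:]=cv2.resize(im[80:314,80:560],(800,390))
k=cv2.resize(s[125:250,300:430],None,fx=1.5,fy=1.5); o[390:390+k.shape[0],:k.shape[1]]=k
cv2.imwrite("pics/z4.png",o[:,:,::-1])
c=cam("wrist",st); print(st["position"])
for b in blobs(im,*BLUE,amin=200): print(rect(b,.096,c))
cs=cam("side")
r=max(blobs(s,*RED,amin=5),key=lambda b:abs(0)-np.hypot(*(b.reshape(-1,2).mean(0)-[375,141])))
(u,v),_,_=cv2.minAreaRect(r); print("red side px",u,v)
for q in np.arange(1.6,2.1,.05):
    h=np.array([65-150*np.cos(q)+4*np.sin(q),100+150*np.sin(q)+4*np.cos(q)])/1e3
    y=np.radians(1); P=[.5705+h[0]*np.cos(y),-.0085+h[0]*np.sin(y),h[1]]; print(round(q,2),np.round(P,3),topix(P,cs).round(1),topix(P,cam("top")).round(1))
E
```

```text
time: 8.3
position: [0.5707, -0.0078, 0.0806]
eef_rot: [-0.009, 1.0, 0.0, -0.001]
force: [-0.1, -0.9, 0.1]
finger_gap: 0.818
grip_force: 0.0
time: 8.8
position: [0.5531, -0.0084, 0.2456]
eef_rot: [-0.009, 1.0, -0.0, 0.002]
force: [0.3, 0.5, 0.8]
finger_gap: 0.821
grip_force: 0.0
time: 9.0
position: [0.5519, -0.0083, 0.2431]
eef_rot: [-0.009, 1.0, -0.0, 0.002]
force: [-0.3, 0.3, -0.9]
finger_gap: 0.822
grip_force: 0.0
[ 0.55189415 -0.00831036  0.2430706 ]
[571.4  -8.1  61.   42.6   1.1]
red side px 373.8082275390625 140.67807006835938
1.6 [ 0.644 -0.007  0.25 ] [[359.8 141. ]] [[315.9 143.7]]
1.65 [ 0.651 -0.007  0.249] [[361.7 140.4]] [[315.4 140.9]]
1.7 [ 0.659 -0.007  0.248] [[363.6 140. ]] [[315.  138.1]]
1.75 [ 0.666 -0.007  0.247] [[365.4 139.8]] [[314.6 135.4]]
1.8 [ 0.673 -0.007  0.245] [[367.2 139.7]] [[314.2 132.9]]
1.85 [ 0.681 -0.007  0.243] [[369.  139.7]] [[313.8 130.5]]
1.9 [ 0.688 -0.006  0.241] [[370.7 139.9]] [[313.4 128.2]]
1.95 [ 0.695 -0.006  0.238] [[372.3 140.2]] [[313.1 126. ]]
2.0 [ 0.702 -0.006  0.235] [[373.9 140.6]] [[312.8 124. ]]
2.05 [ 0.708 -0.006  0.231] [[375.4 141.2]] [[312.4 122.1]]
```

View pics/z4.png

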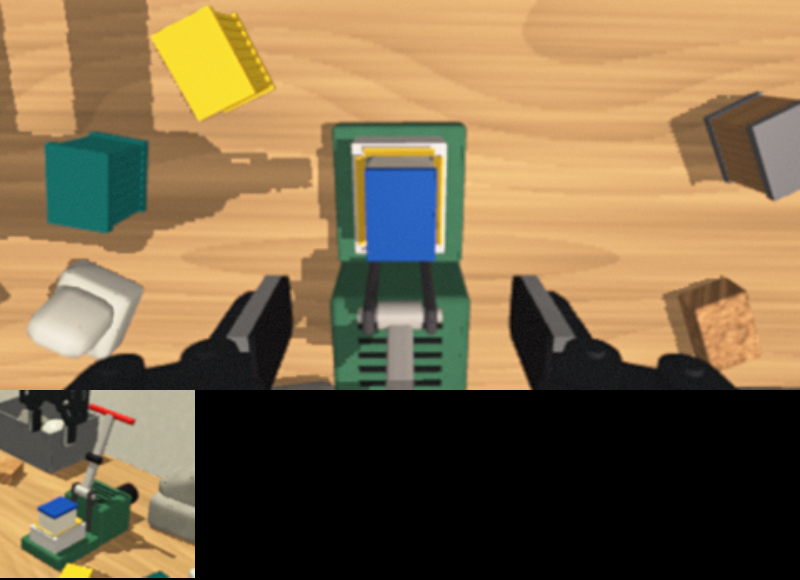

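The cartridge is in the cradle: the wrist view puts its blue top at (571.4,-8.1) mm, 61 x 43 at z = 96 mm, and the clamp is still open at about 2.0 rad. Next I turn the gripper 90° to pinch the handle 30 mm to the left of its middle.

```bash
python3 -m inch '[[0,0,0.15,0,0,-12,50],[0,0,0.15,0,0,-12,50],[0,0,0.15,0,0,-12,50],[0,0,0.15,0,0,-12,50],[0,0,0.15,0,0,-12,50]]'
python3 -m inch '[[0,0,0.15,0,0,0,50],[0,0,0.15,0,0,0,50],[0,0,0.15,0,0,0,50],[0,0,0.15,0,0,0,50],[0,0,0.15,0,0,0,50]]'
python3 -m inch '[[0,0,0.07,0,0,0,50],[0,0,0,10,40,0,50],[0,0,0,10,40,0,50],[0,0,0,9,40,0,50],[0,0,0,0,30,0,50]]'
python3 -m inch '[[0,0,0,0,0,0,50],[0,0,0,0,0,0,50]]'
python3 - <<'E'
from h import *
st=ctrl.observe(); im=ctrl.camera("wrist"); cv2.imwrite("pics/w5.png",im[:,:,::-1])
np.save("w5.npy",np.r_[st["position"],st["eef_rot"]])
c=cam("wrist",st); print(st["position"],st["joints"].round(2),R.from_quat(st["eef_rot"]).as_matrix().round(3))
for b in blobs(im,*RED): print(b.reshape(-1,2).mean(0).round(),rect(b,.235,c))
E
```

```text
time: 9.65
position: [0.551, -0.0082, 0.2998]
eef_rot: [0.361, 0.933, -0.0, -0.002]
force: [0.3, 1.2, 0.3]
finger_gap: 0.588
grip_force: 0.0
time: 10.15
position: [0.551, -0.0082, 0.2993]
eef_rot: [0.677, 0.736, -0.001, -0.001]
force: [-0.3, 0.6, 0.3]
finger_gap: 0.586
grip_force: 0.0
time: 10.65
position: [0.7021, 0.025, 0.2983]
eef_rot: [0.7, 0.714, -0.001, -0.001]
force: [-0.1, -0.3, 0.6]
finger_gap: 0.589
grip_force: 0.0
time: 10.85
position: [0.7005, 0.0236, 0.2979]
eef_rot: [0.7, 0.714, -0.002, -0.002]
force: [-0.8, 0.4, -0.2]
finger_gap: 0.584
grip_force: 0.0
[0.7004723  0.02364344 0.29794727] [-0.04  0.4   1.08 -0.    1.67 -0.06] [[-0.019  1.    -0.005]
 [ 1.     0.019  0.   ]
 [ 0.    -0.005 -1.   ]]
[324. 254.] [703.   -6.9 104.5  11.4 -88.2]
```

View pics/w5.png

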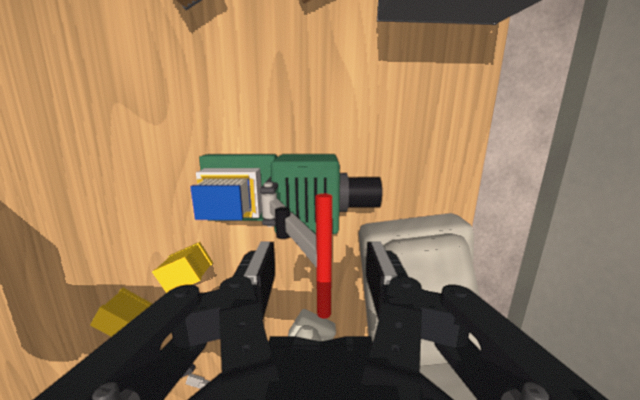

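The red bar is at x = 703 mm with its middle at y = -7, at (324,254) between the open fingers. That matches q ≈ 2.0. I'll descend and pinch it at +30 mm.

```bash
python3 -m inch '[[0,0,0,0,2,15,40],[0,0,0,0,0,15,40],[0,0,0,0,0,15,40],[0,0,0,0,0,12,40],[0,0,0,0,0,9,40]]'
python3 -m inch '[[0,0,0,0,0,0,25],[0,0,0,0,0,0,5],[0,0,0,0,0,0,5],[0,0,0,0,0,0,5],[0,0,0,0,0,0,5]]' 50
```

```text
time: 11.4
position: [0.7019, 0.0236, 0.2331]
eef_rot: [0.7, 0.714, -0.001, -0.001]
force: [0.6, 0.6, -0.3]
finger_gap: 0.469
grip_force: 0.0
time: 11.9
position: [0.7027, 0.0236, 0.2354]
eef_rot: [0.7, 0.714, -0.0, -0.0]
force: [-3.5, -0.9, -2.1]
finger_gap: 0.116
grip_force: 48.9
```

```bash
python3 -m inch '[[0,0,0,0,-6.9,-3,5],[0,0,0,0,-6.9,-2.9,5],[0,0,0,0,-7.2,-2.3,5],[0,0,0,0,-7.1,-2.2,5],[0,0,0,0,0,0,5]]'
python3 -m inch '[[0,0,0,0,-7.4,-1.6,5],[0,0,0,0,-7.3,-1.5,5],[0,0,0,0,-7.5,-0.8,5],[0,0,0,0,-7.4,-0.8,5],[0,0,0,0,0,0,5]]'
```

```text
time: 12.4
position: [0.6754, 0.023, 0.2465]
eef_rot: [0.7, 0.714, 0.001, 0.001]
force: [3.0, -0.8, -2.0]
finger_gap: 0.119
grip_force: 49.8
time: 12.9
position: [0.6463, 0.0224, 0.2521]
eef_rot: [0.7, 0.714, 0.002, 0.002]
force: [3.1, -0.8, 0.6]
finger_gap: 0.113
grip_force: 49.9
```

```bash
python3 -m inch '[[0,0,0,0,-7.5,-0.1,5],[0,0,0,0,-7.5,0,5],[0,0,0,0,-7.5,0.5,5],[0,0,0,0,-7.4,0.9,5],[0,0,0,0,-7.4,1.3,5]]'
python3 -m inch '[[0,0,0,0,-7.3,1.6,5],[0,0,0,0,-7.2,2.0,5],[0,0,0,0,-7.1,2.4,5],[0,0,0,0,-7.0,2.7,5],[0,0,0,0,-6.9,3.0,5]]'
python3 -m inch '[[0,0,0,0,-6.7,3.4,5],[0,0,0,0,-6.5,3.7,5],[0,0,0,0,-6.3,4.0,5],[0,0,0,0,-6.1,4.4,5],[0,0,0,0,0,0,5]]'
```

```text
time: 13.4
position: [0.6108, 0.0215, 0.2512]
eef_rot: [0.7, 0.714, 0.003, 0.004]
force: [8.8, -1.4, 5.2]
finger_gap: 0.119
grip_force: 48.7
time: 13.9
position: [0.5756, 0.0207, 0.2406]
eef_rot: [0.7, 0.714, 0.003, 0.004]
force: [5.9, -0.4, 9.7]
finger_gap: 0.117
grip_force: 50.6
time: 14.4
position: [0.5486, 0.0201, 0.2233]
eef_rot: [0.7, 0.714, 0.002, 0.003]
force: [2.0, -2.0, 4.3]
finger_gap: 0.118
grip_force: 52.0
```

```bash
python3 -m inch '[[0,0,0,0,-5.9,4.7,5],[0,0,0,0,-5.6,4.9,5],[0,0,0,0,-5.4,5.2,5],[0,0,0,0,-5.1,5.5,5],[0,0,0,0,-4.8,5.7,5]]'
python3 -m inch '[[0,0,0,0,-4.6,6.0,5],[0,0,0,0,-4.2,6.2,5],[0,0,0,0,-4.0,6.4,5],[0,0,0,0,-3.6,6.5,5],[0,0,0,0,-3.3,6.8,5]]'
python3 -m inch '[[0,0,0,0,-2.9,6.9,5],[0,0,0,0,-2.6,7.0,5],[0,0,0,0,0,0,5],[0,0,0,0,0,0,5]]'
python3 - <<'E'
from h import *
st=ctrl.observe(); s=ctrl.camera("side"); im=ctrl.camera("wrist"); print(st["position"],st["force"].round(1))
cv2.imwrite("pics/s6.png",s[:,:,::-1]); cv2.imwrite("pics/w6.png",im[:,:,::-1])
a=cv2.resize(s[100:300,230:460],(575,500)); cv2.imwrite("pics/z6.png",a[:,:,::-1])
E
```

```text
time: 14.9
position: [0.5228, 0.0195, 0.1981]
eef_rot: [0.7, 0.714, 0.003, 0.003]
force: [2.0, -3.4, 9.9]
finger_gap: 0.115
grip_force: 53.8
time: 15.4
position: [0.5027, 0.0191, 0.1657]
eef_rot: [0.7, 0.714, 0.002, 0.003]
force: [0.6, -2.5, 8.9]
finger_gap: 0.114
grip_force: 55.8
time: 15.8
position: [0.4962, 0.0189, 0.1502]
eef_rot: [0.7, 0.714, 0.001, 0.002]
force: [3.7, -4.6, -0.3]
finger_gap: 0.118
grip_force: 55.8
[0.4962374  0.01894282 0.15018457] [ 3.7 -4.6 -0.3]
```

View pics/z6.png

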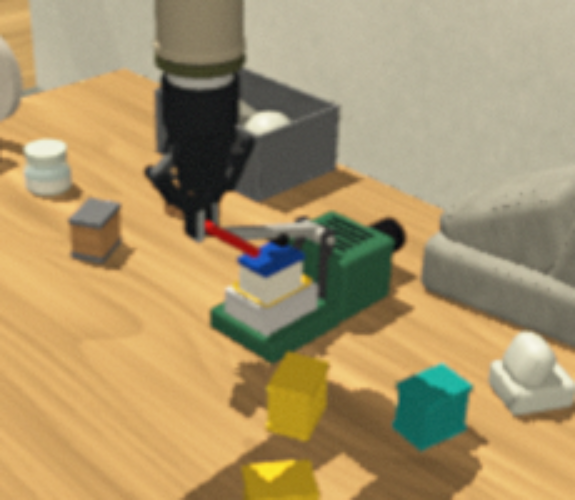

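The side view (crop) shows the gripper at (200,220) holding the red handle. The clamp arm is nearly level above the cartridge, which still stands upright in the cradle. I'll continue down, gently now.

```bash
python3 -m inch '[[0,0,0,0,-2.2,7,5],[0,0,0,0,-1.9,7,5],[0,0,0,0,-1.4,7,5],[0,0,0,0,-0.7,4,5],[0,0,0,0,0,0,5]]'
python3 -m inch '[[0,0,0,0,-0.4,3,5],[0,0,0,0,-0.3,3,5]]'
python3 -m inch '[[0,0,0,0,-0.3,3,5],[0,0,0,0,-0.1,2,5]]'
```

```text
time: 16.4
position: [0.4897, 0.0188, 0.1248]
eef_rot: [0.7, 0.714, 0.0, 0.001]
force: [3.6, -5.6, -0.4]
finger_gap: 0.117
grip_force: 57.4
time: 16.6
position: [0.4889, 0.0188, 0.1193]
eef_rot: [0.7, 0.714, 0.0, 0.001]
force: [-3.0, -5.0, 8.6]
finger_gap: 0.116
grip_force: 58.2
time: 16.8
position: [0.4883, 0.0188, 0.1143]
eef_rot: [0.7, 0.714, 0.0, 0.001]
force: [-6.0, -5.5, 9.9]
finger_gap: 0.117
grip_force: 58.4
```

```bash
python3 -m inch '[[0,0,0,0,-0.5,1.5,5],[0,0,0,0,0,1.5,5]]'
python3 -m inch '[[0,0,0,0,-0.5,1.5,5],[0,0,0,0,0,1,5]]' | sed -n 2,4p
```

```text
time: 17.0
position: [0.4881, 0.0188, 0.1117]
eef_rot: [0.7, 0.714, 0.0, 0.001]
force: [-5.0, -5.9, 11.4]
finger_gap: 0.112
grip_force: 58.5
position: [0.4877, 0.0188, 0.1089]
eef_rot: [0.7, 0.714, 0.001, 0.002]
force: [-1.5, -5.5, 7.8]
```

```bash
for i in 1; do python3 -m inch '[[0,0,0,0,0,1,5],[0,0,0,0,0,1,5]]' | sed -n 2,4p; done
python3 -m inch '[[0,0,0,0,0,1,5],[0,0,0,0,0,1,5]]' | sed -n 2,4p
python3 -m inch '[[0,0,0,0,0,1,5]]' | sed -n 2,4p
```

```text
position: [0.4876, 0.0188, 0.1069]
eef_rot: [0.7, 0.714, 0.0, 0.001]
force: [-2.7, -4.8, 8.6]
position: [0.4875, 0.0188, 0.1049]
eef_rot: [0.7, 0.714, 0.0, 0.001]
force: [-3.0, -6.1, 10.3]
position: [0.4875, 0.0188, 0.104]
eef_rot: [0.7, 0.714, 0.0, 0.001]
force: [-2.7, -4.8, 9.3]
```

```bash
python3 -m inch '[[0,0,0,0,0,1,5],[0,0,0,0,0,1,5]]' | sed -n 2,4p
python3 -m inch '[[0,0,0,0,0,1,5]]' | sed -n 2,4p
python3 -m inch '[[0,0,0,0,0,1,5]]' | sed -n 2,4p
```

```text
position: [0.4874, 0.0188, 0.102]
eef_rot: [0.7, 0.714, 0.0, 0.001]
force: [-4.5, -4.9, 11.4]
position: [0.4874, 0.0188, 0.101]
eef_rot: [0.7, 0.714, 0.0, 0.001]
force: [-4.6, -4.9, 10.9]
position: [0.4874, 0.0187, 0.1001]
eef_rot: [0.7, 0.714, 0.0, 0.001]
force: [-5.7, -5.2, 12.3]
```

```bash
python3 -m inch '[[0,0,0,0,0,0.7,5]]' | sed -n 2,4p
python3 -m inch '[[0,0,0,0,0,0.7,5]]' | sed -n 2,4p
python3 -m inch '[[0,0,0,0,0,0.7,5]]' | sed -n 2,4p
```

```text
position: [0.4874, 0.0188, 0.0994]
eef_rot: [0.7, 0.714, 0.0, 0.001]
force: [-5.4, -6.1, 11.7]
position: [0.4874, 0.0187, 0.0989]
eef_rot: [0.7, 0.714, 0.0, 0.001]
force: [-7.9, -4.6, 16.4]
position: [0.4874, 0.0188, 0.0986]
eef_rot: [0.7, 0.714, 0.0, 0.001]
force: [-9.8, -4.9, 22.5]
```

Steep rise from 12 to 22 N: the hard stop is reached. I'll back off slightly and hold.

```bash
python3 -m inch '[[0,0,0,0,0,-0.5,5],[0,0,0,0,0,0,5]]' | sed -n 2,4p
python3 -m inch '[[0,0,0,0,0,0,5],[0,0,0,0,0,0,5]]' | sed -n 2,6p
```

```text
position: [0.4874, 0.0187, 0.0987]
eef_rot: [0.7, 0.714, 0.0, 0.001]
force: [-6.1, -5.3, 13.7]
position: [0.4874, 0.0187, 0.0987]
eef_rot: [0.7, 0.714, 0.0, 0.001]
force: [-6.7, -5.6, 13.6]
finger_gap: 0.121
grip_force: 59.4
```

```bash
python3 -m inch '[[0,0,0,0,0,0,15],[0,0,0,0,0,0,30],[0,0,0,0,0,0,30],[0,0,0,0,0,0,30]]'
python3 -m inch '[[0,0,0,0,0,-10,30],[0,0,0,0,0,-20,30],[0,0,0,0,0,-40,30],[0,0,0,0,0,-40,30],[0,0,0,0,0,0,30]]'
python3 - <<'E'
from h import *
st=ctrl.observe(); s=ctrl.camera("side"); im=ctrl.camera("wrist"); c=cam("wrist",st)
for b in blobs(im,*RED): print("red",rect(b,.098,c))
for b in blobs(im,*BLUE,amin=200): print("blue",rect(b,.088,c))
a=cv2.resize(s[100:300,230:460],(345,300)); o=np.zeros((400,640+345,3),np.uint8); o[:,:640]=im; o[:300,640:]=a
cv2.imwrite("pics/z7.png",cv2.resize(o,(800,325))[:,:,::-1])
E
```

```text
time: 19.2
position: [0.4863, 0.0197, 0.0964]
eef_rot: [0.7, 0.714, -0.0, -0.0]
force: [0.2, 0.2, 0.2]
finger_gap: 0.348
grip_force: 0.0
time: 19.7
position: [0.4901, 0.0194, 0.2142]
eef_rot: [0.7, 0.714, 0.004, 0.004]
force: [-0.3, -0.1, -0.2]
finger_gap: 0.354
grip_force: 0.0
red [489.1 -15.1 105.1  10.8 -88.7]
blue [574.1   4.   60.9  20.5   0.8]
```

View pics/z7.png

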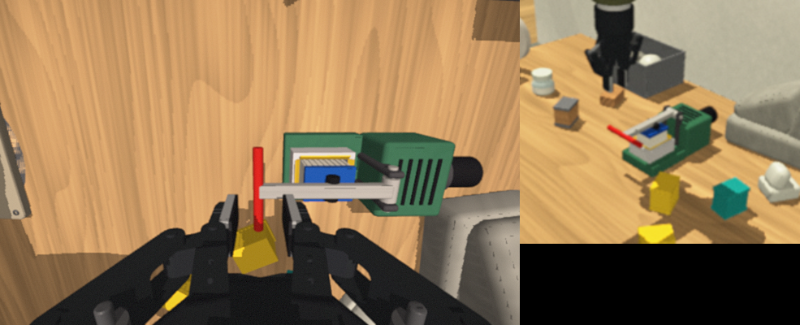

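The final views show the clamp arm level with its nose on the cartridge, which stands upright in the cradle. The gripper is clear at z = 0.21 m, and the spent cartridge and the other things are where they were. Handing in.

```bash
python3 -c "
from workcell import ctrl
print(ctrl.job_done())"
```

```text
the job is handed in; nothing more can be done
None
```

The job is handed in at about 20 s of the 64 s, though no verdict came back: the fresh cartridge is upright in the cradle, pressed onto its hard stop (a brief 22 N peak at the handle, over the advised 20 N; I estimate about 35 N on the cartridge, under the 40 N limit), and the clamp is left closed with the robot clear.

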